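# Load a block into the ratchet press

### The arm

A 7-joint arm with a two-finger parallel gripper is mounted at the origin on the work surface. World frame = base frame: x ahead of the robot, y to its left, z up, the work surface at z = 0. Lengths are in m, angles in rad, forces in N, time in s.
With the tool pointing down it reaches from about 0.4 to 0.875 m from the base axis. Payload 19.3 kg.
Tool frame: the origin (TCP) lies at the very end of the fingers, on their centre line; the grasp point (between the pads) lies 19 mm behind it; z points along the fingers, y is the direction in which the jaws open and shut (so a half turn about z gives the same grasp; the last joint's range is limited). The gripper opens to 85 mm and grips with 20 to 120 N. Pads are 22 mm wide; open, the fingers measure 114 mm over their backs; the gripper's body (76 mm by 85 mm) begins 54 mm behind the grasp point. The pads swing forward as they close: fully open they stand 13 mm farther back than shut.
Start: joints at [1.108, 0.521, -0.036, 1.599, 0.021, 1.021, -0.113], TCP at [0.239, -0.577, 0.231] pointing down, gripper open.
Joint ranges: [-2.91, 2.91], [-0.3, 2.13], [-1.5, 1.42], [0.17, 2.43], [-1.26, 4.41], [0.16, 1.93], [-2.52, 2.52]. Speed limits (rad/s): [1.89, 1.89, 2.39, 2.39, 3.01, 3.01, 3.01].

### API

Orientations are given as [roll, pitch, yaw] about the fixed x, y, z axes, in that order (R = Rz(yaw) Ry(pitch) Rx(roll)).
In Python, from workcell import bot gives the robot as it stands.
- The arm moves only by the tool carry_out, never from a script. Its argument "targets" is a list of rows, each a list of 7 numbers: the shift along the tool's x, y, z in mm, then the turn, a rotation vector about the tool's x, y, z in units of 6 degrees (1.0 is 6 degrees), then the closure in counts, from 0 (fully open) to 255 (shut). A call has 1 to 5 rows; each row shifts and turns the commanded pose from where the row before left it, along the tool's axes as they then stand; what a row does not reach is not made up. A row lasts 1/12 s, in which the tool goes at most 41.7 mm and 7.16 degrees, less where a joint would pass 70% of its speed; a pose out of reach is approached as far as the arm can. A call is refused whole if a number of a shift passes 41.7 or a number of a turn 1, either way. A call with a gripper value outside its range is refused whole. The fingers move at their own pace and stop on an object; "force" is the grip in N (left out, the last holds). Time passes only in rows, so rows that do not move let the fingers close. It gives the time, the measured TCP pose, the force and the opening at its end, in the units of the state.
- bot.observe(): the state, without advancing time (a new reading comes with each control period).
- bot.grab_frame(name): name is "side" or "top"; returns a dict with "color" (384x512x3 uint8, red, green, blue), "z_map" (384x512 float32, m along the optical axis (not along the pixel's ray), 0 where there is no reading), "K" (3x3 intrinsics, pixels), "cam_to_world" (4x4, takes a point from camera to world coordinates). Camera axes: x right, y down, z forward; pixel columns grow to the right and rows downward; lengths in m; the calibration is good to about 2 mm. A picture is of the moment at which its call begins.
- bot.job_done(): hands the job in, once; it reports no verdict.
The state is a dict: "clock": time; "qpos": joint angles; "qd": joint speeds; "joint_efforts": joint torques, N m; "position": TCP position; "tool_rot": TCP orientation; "force": force on the tool from outside, world axes, zero at the start; "moment": the same for the moment, N m; "grip_width": finger opening in m.
Only numpy, scipy, OpenCV 4.12 (cv2) and the standard library are available. Lean on these libraries where they do the work, as an engineer would, in place of code of your own. Each camera call takes 0.05 s, during which the arm holds its last target. There are 200 camera calls.

### The job

Open the small ratchet press fully: draw its rail up by the black handle, click by click, until you feel it meet the rubber buffer on the stop rod, without straining that stop, then let the rail hang on the pawl. Slide the wooden block along the bed until it is fully home against the column, under the raised foot, then gently press the pawl's thumb tab down to lift the pawl out of the teeth and keep it lifted until the foot has sunk onto the block and rests there. Leave the other things on the bench where they are.

Things in the scene. Friction and masses are not known exactly. Their poses are not given: they have to be found in the camera images.
- press: ratchet press, fixed: plywood bed 300 x 130 mm, 18 thick, with a grey column 36 x 40 mm, 165 mm high, near its far end. Origin: centre of the bed's underside; x along the bed towards the column, y to the side with the pawl, z up. The column's front face is at x = 85 mm. Guide strips 10 mm high run along the bed, inner faces at y = -28 and +28 mm.
- rail: aluminium rail 14 x 22 mm, 0.5 to 0.85 kg, sliding up and down the column's front: steel foot below, black handle on top. Origin: centre of the foot's underside (48 x 46 x 14 mm, at x = 36 to 84 mm of the press). Fully down, the origin is 32 mm above the bench; rail height means rise from there. A freed rail sinks slowly (damped, 100 N per m/s).
- teeth (a point): lowest tooth on the rail's +y side, 18 mm above its origin. Eight saw teeth, pitch 12 mm: the pawl holds the rail at heights of about 0, 12, 24 ... 84 mm; it starts at 0, 12 or 24. Each tooth takes 3 to 8 N besides the weight to pull past the pawl; pushed down, the rail does not pass it.
- handle (a point): centre of the rail's handle, a black bar 40 mm along x, 18 mm along y, 34 mm high, 191 mm above the rail's origin; free all round, to be pinched across its 18 mm from above. The stop rod ends 31 mm below this point when the rail is fully down.
- pawl: dark steel bell-crank pawl on the press's +y side; its spring keeps its nose in the rail's teeth. Origin: its pivot, 105 mm above the bench at x = 77, y = 26 mm of the press; it turns about the press's x.
- tab (a point): centre of the top of the pawl's thumb tab, 26 mm (x) by 28 mm (y), 8 thick, 58 mm out from the pivot, 109 mm above the bench. Pressed straight down 11 to 14 mm (3 to 8 N) it lifts the nose clear of the teeth; solid end stop about 22 mm down. Let go, it springs back. Over 25 N would bend the pawl.
- stop_rod: upright steel rod 10 mm thick, 174 mm long, at x = 77, y = -36 mm of the press; origin at its foot on the bed. It carries a clamped collar with a rubber buffer beneath, at a height that is not measured and varies: a lug on the rail meets it at a rail height of 60 to 84 mm. The buffer yields 1 mm per 2 N, 7 mm at most. Over 20 N strains the stop.
- block: wooden block 110 (x) x 50 x 54 mm high, 0.2 kg, lying on the bed between the guide strips, in front of the foot. Origin: centre of its underside. Fully home its far end touches the column, its origin at x = 30 mm of the press. It goes under the foot only if the rail height is over 40 mm.
- canister: bystander: steel canister with twist cap, 72 mm across, 124 mm high, upright; origin under its centre
- aid_box: bystander: black plastic first aid box with flip-top lid, 110 x 160 x 59 mm; origin under its centre
- buckle: bystander: blue plastic snowshoe binding buckle, 62 x 39 x 12 mm, lying flat; origin under its centre
- pick_handle: bystander: aluminium ice pick handle, 170 mm long, 20 mm thick, lying; origin under its centre
- wax_tin: bystander: flat round aluminium tin, 66 mm across, 20 mm high; origin under its centre
- boot_brush: bystander: wooden boot brush 150 x 45 x 36 mm, bristles down; origin under its centre
Things that resemble listed ones, but are neither listed nor needed, are in the scene too. What is shaped like the block but purple or red is not meant.

How it is judged:
By the outcome, as a careful person would: the job done as asked, in the order asked, and still so for the second after the job is handed in, with the robot touching nothing.
It also fails if it takes over 62 s, if anything falls off the work surface, if the arm or the gripper's body presses on something with over 40 N, if the wrist force passes 120 N, or if a joint passes its speed limit or range.

## Working session

There is one attempt and no reset: what is moved stays moved. The work goes in short steps, Python scripts to look and compute and a tool call to move; the robot and the scene stay as the last step left them, time stands still between calls to the robot, and variables do not carry over. Pictures are saved under pics/ and viewed, about 8 in all and at most 12, crops included, and the job is handed in when it is done.

Besides the shell and the picture viewer there is one more tool, called by a JSON object that holds its "op" and its "data", one argument or row to a line. carry_out: Moves the arm, as the interface text tells. Its arguments: {"type":"object","properties":{"targets":{"type":"array","items":{"type":"array","items":{"type":"number"}}},"force":{"type":"number"}},"required":["targets"]}

```bash
mkdir -p pics; ls; python3 - <<'E'
from workcell import bot
import cv2,numpy as np
s=bot.observe(); print({k:np.round(v,3) for k,v in s.items()})
for n in("side","top"):
    f=bot.grab_frame(n); cv2.imwrite(f"pics/{n}0.png",cv2.resize(f["color"][:,:,::-1],(800,600)))
    np.savez(f"{n}0.npz",**f); print(n,np.round(f["cam_to_world"],3).tolist(),f["K"].tolist())
E
```

```text
pics
{'clock': np.float64(0.0), 'qpos': array([ 1.108,  0.522, -0.036,  1.6  ,  0.021,  1.021, -0.113]), 'qd': array([-0.001, -0.001,  0.001, -0.   , -0.001,  0.   , -0.001]), 'joint_efforts': array([ 0.0000e+00, -9.2711e+01,  1.9800e+00, -3.6995e+01,  1.8000e-02,
        8.0000e-03, -0.0000e+00]), 'position': array([ 0.239, -0.577,  0.231]), 'tool_rot': array([-3.141,  0.   ,  0.393]), 'force': array([ 0.453, -0.07 ,  0.492]), 'moment': array([ 0.013,  0.008, -0.02 ]), 'grip_width': np.float64(0.086)}
side [[-0.759, -0.421, 0.496, 0.007], [-0.65, 0.466, -0.6, 0.612], [0.021, -0.778, -0.628, 0.77], [0.0, 0.0, 0.0, 1.0]] [[384.83183483928696, 0.0, 250.1740362713086], [0.0, 384.83183483928696, 189.11092015111151], [0.0, 0.0, 1.0]]
top [[0.082, -0.969, 0.233, 0.298], [-0.997, -0.08, 0.018, 0.017], [0.002, -0.234, -0.972, 1.065], [0.0, 0.0, 0.0, 1.0]] [[379.1314218114144, 0.0, 253.18588548501427], [0.0, 379.1314218114144, 188.05050755662728], [0.0, 0.0, 1.0]]
```

View pics/top0.png

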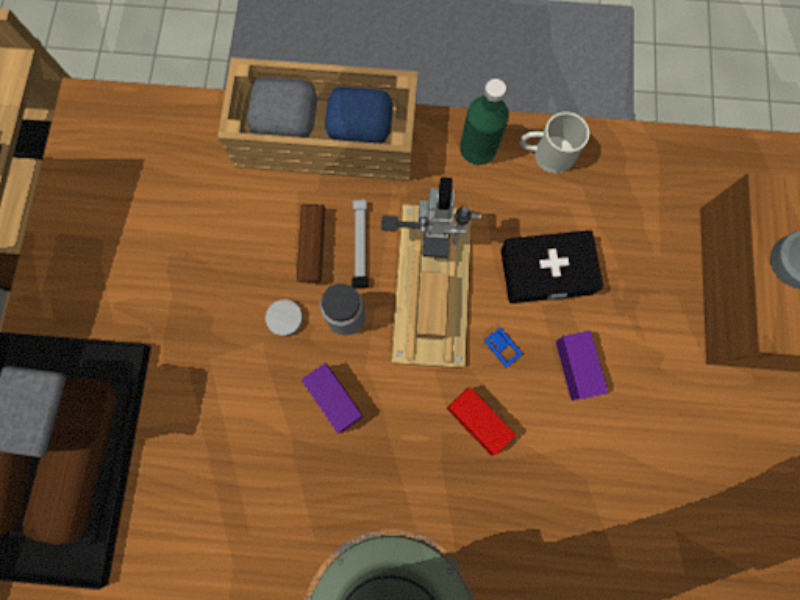

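View pics/side0.png

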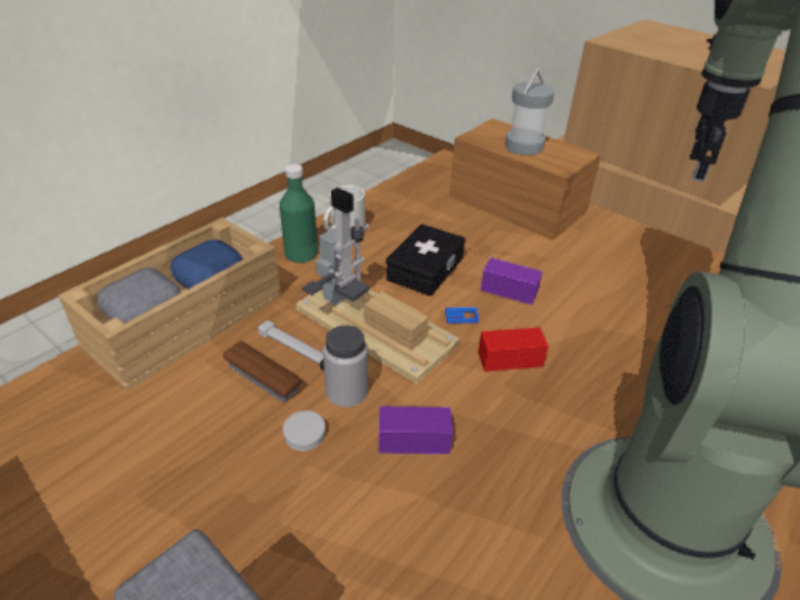

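The top view shows the press: bed from about (393,360)–(467,365) at the front to (403,207)–(470,210) at the back. The handle is at (445,193), the tab at (388,222), the rod at (465,215) and the wooden block at (433,303). The canister is at (343,308) and the aid box at (553,265). The side view agrees, with the foot low. Next I'll measure.

```bash
cat > h.py <<'E'
import numpy as np,cv2
def cloud(f):
    z=f["z_map"];v,u=np.indices(z.shape);K=f["K"]
    p=np.stack([(u-K[0,2])/K[0,0]*z,(v-K[1,2])/K[1,1]*z,z],-1)
    T=f["cam_to_world"];w=p@T[:3,:3].T+T[:3,3];w[z==0]=np.nan;return w
E
python3 - <<'E'
from h import *
f=np.load("top0.npz");W=cloud(f)
g=np.load("side0.npz");S=cloud(g)
# bed: points 10..35mm in region rows/cols
sub=W[125:238,246:306].reshape(-1,3)
b=sub[(sub[:,2]>.013)&(sub[:,2]<.034)]
r=cv2.minAreaRect(b[:,:2].astype(np.float32)*1000);print("bed",r,cv2.boxPoints(r).round(0).tolist())
for u,v in[(393,360),(467,365),(402,207),(470,210)]:
    T=f["cam_to_world"];d=T[:3,:3]@np.linalg.solve(f["K"],[u/1.5625,v/1.5625,1]);k=(.018-T[2,3])/d[2];print("corner",(T[:3,3]+k*d).round(4))
for n,C in(("top",W),("side",S)):
    a=C.reshape(-1,3);a=a[(a[:,0]>.3)&(a[:,0]<.75)&(abs(a[:,1]+.03)<.2)]
    h=a[(a[:,2]>.2)&(abs(a[:,0]-.62)<.1)&(abs(a[:,1]+.03)<.06)];print(n,"handle n",len(h),np.round(np.percentile(h,[2,50,98],axis=0),4).tolist())
    hh=h[h[:,2]>h[:,2].max()-.006];print(" htop",len(hh),cv2.minAreaRect(hh[:,:2].astype(np.float32)*1000),hh[:,2].mean())
    t=a[(a[:,2]>.09)&(a[:,2]<.118)&(a[:,1]>.0)&(a[:,1]<.12)&(a[:,0]>.5)];print(" tab",len(t),np.round(np.percentile(t,[2,50,98],axis=0),4).tolist())
    k=a[(a[:,2]>.064)&(a[:,2]<.08)&(abs(a[:,1]+.03)<.05)&(a[:,0]<.56)];print(" block",len(k),cv2.minAreaRect(k[:,:2].astype(np.float32)*1000),k[:,2].mean())
E
```

```text
bed ((575.409912109375, -29.775527954101562), (300.8166198730469, 129.92884826660156), 0.7370287179946899) [[424.0, 33.0], [426.0, -97.0], [727.0, -93.0], [725.0, 37.0]]
corner [0.4286 0.0306 0.018 ]
corner [ 0.4305 -0.1005  0.018 ]
corner [0.7176 0.0377 0.018 ]
corner [ 0.7222 -0.0903  0.018 ]
top handle n 189 [[0.6318, -0.037, 0.2106], [0.6468, -0.0273, 0.2614], [0.6703, -0.0179, 0.2645]]
 htop 124 ((651.6500244140625, -28.636112213134766), (17.52267074584961, 39.833133697509766), 89.77860260009766) 0.26230091660182336
 tab 214 [[0.5038, 0.0011, 0.0973], [0.6497, 0.0471, 0.1068], [0.6736, 0.0976, 0.1164]]
 block 607 ((515.4043579101562, -29.623701095581055), (89.2617416381836, 49.93291091918945), 0.9486733675003052) 0.07090561807220552
side handle n 279 [[0.6313, -0.0366, 0.2023], [0.646, -0.0208, 0.2443], [0.669, -0.0167, 0.2644]]
 htop 64 ((649.8515625, -26.314090728759766), (38.46196365356445, 19.06605339050293), 1.451854944229126) 0.26300612845572946
 tab 186 [[0.6371, 0.001, 0.0935], [0.6531, 0.0279, 0.1081], [0.6895, 0.0694, 0.1167]]
 block 433 ((514.6038208007812, -28.176143646240234), (91.2684097290039, 51.42145538330078), 1.2260713577270508) 0.07137670593604596
```

Fit: press origin is near (0.5755, −0.0295) with a yaw of about 0.016. The handle top is at z≈0.263, so the rail starts at about 24 mm. The handle centre is near (0.651, −0.028, 0.247). I'll lift, turn and travel over it.

{"op": "carry_out", "data": {
  "targets": [
    [0,0,-25,0,0,0.9,0],
    [0,0,-25,0,0,0.9,0],
    [0,0,-25,0,0,0.9,0],
    [0,0,-25,0,0,0.9,0]
  ],
  "force": 60
}}

```text
clock: 0.43
position: [0.2391, -0.5771, 0.3322]
tool_rot: [-3.141, 0.0, 0.011]
force: [-0.6, -0.4, -0.3]
grip_width: 0.0854
```

{"op": "carry_out", "data": {
  "targets": [
    [23,-32,0,0,0,0,0],
    [23,-32,0,0,0,0,0],
    [23,-32,0,0,0,0,0],
    [23,-32,0,0,0,0,0],
    [23,-32,0,0,0,0,0]
  ]
}}

```text
clock: 0.85
position: [0.3523, -0.4138, 0.3312]
tool_rot: [-3.141, 0.0, 0.016]
force: [0.9, -1.0, -0.2]
grip_width: 0.0856
```

{"op": "carry_out", "data": {
  "targets": [
    [23,-32,0,0,0,0,0],
    [23,-32,0,0,0,0,0],
    [23,-32,0,0,0,0,0],
    [23,-32,0,0,0,0,0],
    [23,-32,0,0,0,0,0]
  ]
}}

```text
clock: 1.27
position: [0.4647, -0.252, 0.3313]
tool_rot: [-3.142, 0.0, 0.016]
force: [0.3, -1.2, -0.3]
grip_width: 0.0855
```

{"op": "carry_out", "data": {
  "targets": [
    [23,-32,0,0,0,0,0],
    [23,-32,0,0,0,0,0],
    [23,-32,0,0,0,0,0],
    [23,-32,0,0,0,0,0],
    [0,0,0,0,0,0,0]
  ]
}}

```text
clock: 1.68
position: [0.5572, -0.1168, 0.3307]
tool_rot: [-3.138, -0.0, 0.024]
force: [0.1, 0.4, -0.2]
grip_width: 0.0853
```

{"op": "carry_out", "data": {
  "targets": [
    [24,-22,0,0,0,0,0],
    [24,-22,0,0,0,0,0],
    [24,-22,0,0,0,0,0],
    [23,-21.5,0,0,0,0,0],
    [0,0,0,0,0,0,0]
  ]
}}

```text
clock: 2.1
position: [0.6502, -0.0298, 0.3299]
tool_rot: [-3.139, 0.001, 0.021]
force: [-0.2, 0.6, 0.1]
grip_width: 0.0854
```

{"op": "carry_out", "data": {
  "targets": [
    [0,0,30,0,0,0,0],
    [0,0,30,0,0,0,0],
    [0,0,20,0,0,0,0],
    [0,0,16,0,0,0,0],
    [0,0,0,0,0,0,0]
  ]
}}

```text
clock: 2.52
position: [0.6461, -0.0355, 0.2317]
tool_rot: [-3.141, 0.005, 0.016]
force: [-1.0, -0.5, 0.2]
grip_width: 0.0854
```

```bash
python3 - <<'E'
from h import *
from workcell import bot
s=bot.observe(); print(s["position"],s["force"],s["qpos"].round(2) if hasattr(s["qpos"],'round') else s["qpos"])
f=bot.grab_frame("side");np.savez("side1.npz",**f)
cv2.imwrite("pics/side1.png",cv2.resize(f["color"][95:215,160:280,::-1],(600,600),interpolation=cv2.INTER_CUBIC))
E
```

```text
[ 0.64606291 -0.03552192  0.231701  ] [-1.01072958 -0.52809743  0.17077573] [ 0.09  0.56 -0.2   1.52  0.12  1.07 -1.69]
```

View pics/side1.png

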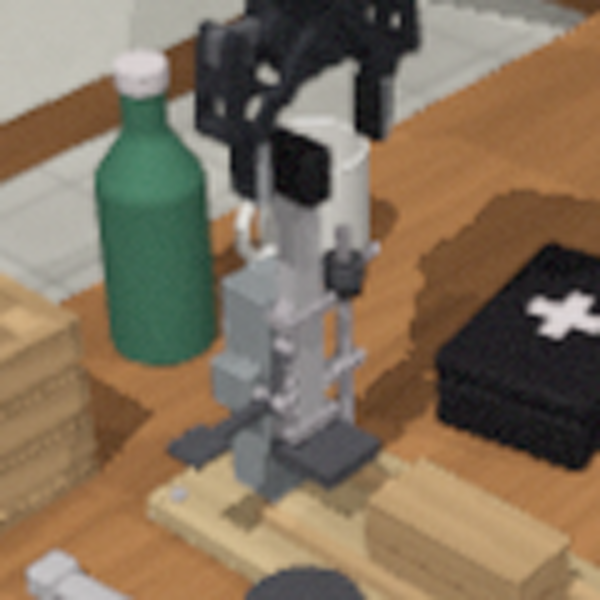

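The crop shows the jaws straddling the handle at (300,165). The collar is on the rod at (345,270) and the lug at (350,358), well below it. I'll centre the tool, then close.

{"op": "carry_out", "data": {
  "targets": [
    [5,-7.5,0,0,0,0,0],
    [0,0,0,0,0,0,0],
    [0,0,0,0,0,0,0]
  ]
}}

```text
clock: 2.82
position: [0.6533, -0.027, 0.2364]
tool_rot: [-3.141, -0.002, 0.017]
force: [-0.5, 0.2, 0.0]
grip_width: 0.0854
```

```bash
python3 - <<'E'
from h import *
f=np.load("side1.npz");T=f["cam_to_world"];R=np.linalg.inv(T)
for z in np.arange(.08,.2,.01):
    p=R@[.6525,-.0645,z,1];q=f["K"]@p[:3]/p[2];print(round(z,3),((q[:2]-[160,95])*5).round(0))
E
```

```text
0.08 [344. 387.]
0.09 [344. 373.]
0.1 [343. 360.]
0.11 [343. 346.]
0.12 [343. 332.]
0.13 [343. 318.]
0.14 [342. 304.]
0.15 [342. 290.]
0.16 [342. 275.]
0.17 [342. 260.]
0.18 [341. 246.]
0.19 [341. 230.]
```

{"op": "carry_out", "data": {
  "targets": [
    [0,0,0,0,0,0,120],
    [0,0,0,0,0,0,170],
    [0,0,0,0,0,0,210],
    [0,0,0,0,0,0,230],
    [0,0,0,0,0,0,240]
  ]
}}

```text
clock: 3.23
position: [0.6526, -0.0279, 0.2354]
tool_rot: [3.142, -0.0, 0.016]
force: [0.1, -0.9, 0.3]
grip_width: 0.0254
```

{"op": "carry_out", "data": {
  "targets": [
    [0,0,0,0,0,0,255],
    [0,0,0,0,0,0,255],
    [0,0,0,0,0,0,255],
    [0,0,0,0,0,0,255],
    [0,0,0,0,0,0,255]
  ]
}}

```text
clock: 3.65
position: [0.6526, -0.0277, 0.2355]
tool_rot: [-3.141, -0.0, 0.016]
force: [-1.9, 1.0, 3.6]
grip_width: 0.0172
```

{"op": "carry_out", "data": {
  "targets": [
    [0,0,0,0,0,0,255],
    [0,0,0,0,0,0,255]
  ]
}}

```text
clock: 3.82
position: [0.6526, -0.0278, 0.2354]
tool_rot: [-3.142, -0.0, 0.016]
force: [-2.7, 0.3, 4.9]
grip_width: 0.0169
```

{"op": "carry_out", "data": {
  "targets": [
    [0,0,-4,0,0,0,255],
    [0,0,-4,0,0,0,255],
    [0,0,-4,0,0,0,255],
    [0,0,-3,0,0,0,255],
    [0,0,0,0,0,0,255]
  ]
}}

```text
clock: 4.23
position: [0.6525, -0.0278, 0.25]
tool_rot: [-3.141, 0.001, 0.016]
force: [2.7, 2.4, -8.4]
grip_width: 0.0171
```

{"op": "carry_out", "data": {
  "targets": [
    [0,0,-3,0,0,0,255],
    [0,0,-3,0,0,0,255],
    [0,0,-3,0,0,0,255],
    [0,0,-3,0,0,0,255],
    [0,0,0,0,0,0,255]
  ]
}}

```text
clock: 4.65
position: [0.6525, -0.0278, 0.2624]
tool_rot: [-3.141, 0.0, 0.016]
force: [4.0, 1.9, -8.2]
grip_width: 0.0167
```

{"op": "carry_out", "data": {
  "targets": [
    [0,0,-2,0,0,0,255],
    [0,0,-2,0,0,0,255],
    [0,0,0,0,0,0,255]
  ]
}}

```text
clock: 4.9
position: [0.6525, -0.0277, 0.2662]
tool_rot: [-3.141, 0.0, 0.016]
force: [3.5, 1.6, -8.7]
grip_width: 0.0168
```

{"op": "carry_out", "data": {
  "targets": [
    [0,0,-1,0,0,0,255],
    [0,0,-1,0,0,0,255],
    [0,0,0,0,0,0,255]
  ]
}}

```text
clock: 5.15
position: [0.6525, -0.0278, 0.2682]
tool_rot: [-3.142, 0.0, 0.016]
force: [3.4, 2.4, -9.8]
grip_width: 0.0168
```

{"op": "carry_out", "data": {
  "targets": [
    [0,0,-1,0,0,0,255],
    [0,0,-1,0,0,0,255],
    [0,0,0,0,0,0,255]
  ]
}}

```text
clock: 5.4
position: [0.6526, -0.0278, 0.2706]
tool_rot: [-3.142, -0.0, 0.016]
force: [2.9, 2.0, -8.2]
grip_width: 0.0169
```

{"op": "carry_out", "data": {
  "targets": [
    [0,0,-1,0,0,0,255],
    [0,0,-1,0,0,0,255],
    [0,0,0,0,0,0,255]
  ]
}}

```text
clock: 5.65
position: [0.6526, -0.0278, 0.2726]
tool_rot: [-3.142, -0.0, 0.016]
force: [1.7, 2.8, -6.9]
grip_width: 0.017
```

{"op": "carry_out", "data": {
  "targets": [
    [0,0,-1,0,0,0,255],
    [0,0,-1,0,0,0,255],
    [0,0,0,0,0,0,255]
  ]
}}

```text
clock: 5.9
position: [0.6526, -0.0278, 0.2744]
tool_rot: [-3.142, 0.0, 0.016]
force: [1.6, 2.6, -9.0]
grip_width: 0.0169
```

{"op": "carry_out", "data": {
  "targets": [
    [0,0,-1,0,0,0,255],
    [0,0,-1,0,0,0,255],
    [0,0,0,0,0,0,255]
  ]
}}

```text
clock: 6.15
position: [0.6525, -0.0278, 0.2763]
tool_rot: [-3.141, 0.0, 0.016]
force: [1.8, 3.7, -10.4]
grip_width: 0.0168
```

{"op": "carry_out", "data": {
  "targets": [
    [0,0,-1,0,0,0,255],
    [0,0,0,0,0,0,255]
  ]
}}

```text
clock: 6.32
position: [0.6526, -0.0278, 0.2774]
tool_rot: [-3.142, 0.0, 0.016]
force: [2.0, 3.0, -11.0]
grip_width: 0.017
```

{"op": "carry_out", "data": {
  "targets": [
    [0,0,-1,0,0,0,255],
    [0,0,0,0,0,0,255]
  ]
}}

```text
clock: 6.48
position: [0.6526, -0.0278, 0.2784]
tool_rot: [-3.142, 0.0, 0.016]
force: [1.0, 4.3, -11.3]
grip_width: 0.017
```

{"op": "carry_out", "data": {
  "targets": [
    [0,0,-1,0,0,0,255],
    [0,0,0,0,0,0,255]
  ]
}}

```text
clock: 6.65
position: [0.6526, -0.0278, 0.2795]
tool_rot: [-3.141, -0.0, 0.016]
force: [1.3, 2.9, -10.3]
grip_width: 0.017
```

{"op": "carry_out", "data": {
  "targets": [
    [0,0,-1,0,0,0,255],
    [0,0,0,0,0,0,255]
  ]
}}

```text
clock: 6.82
position: [0.6526, -0.0277, 0.2806]
tool_rot: [-3.142, -0.0, 0.016]
force: [0.7, 3.6, -9.5]
grip_width: 0.0173
```

{"op": "carry_out", "data": {
  "targets": [
    [0,0,-1,0,0,0,255],
    [0,0,0,0,0,0,255]
  ]
}}

```text
clock: 6.98
position: [0.6526, -0.0278, 0.2816]
tool_rot: [-3.142, -0.0, 0.016]
force: [-0.4, 3.4, -8.3]
grip_width: 0.0174
```

{"op": "carry_out", "data": {
  "targets": [
    [0,0,-1,0,0,0,255],
    [0,0,0,0,0,0,255]
  ]
}}

```text
clock: 7.15
position: [0.6526, -0.0278, 0.2825]
tool_rot: [-3.142, -0.0, 0.016]
force: [-0.0, 3.3, -8.4]
grip_width: 0.0169
```

```bash
python3 - <<'E'
from h import *
from workcell import bot
f=bot.grab_frame("side");np.savez("side2.npz",**f)
cv2.imwrite("pics/side2.png",cv2.resize(f["color"][80:200,170:290,::-1],(600,600),interpolation=cv2.INTER_CUBIC))
E
```

```text
(no output)
```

View pics/side2.png

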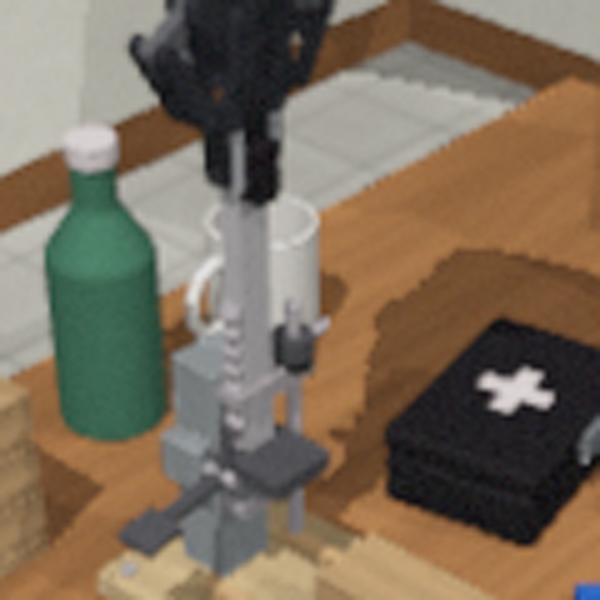

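The foot has risen with the tool. The lug at about (275,383) now sits just under the collar's buffer at (295,360), so contact is near. Going on in 1 mm steps.

{"op": "carry_out", "data": {
  "targets": [
    [0,0,-1,0,0,0,255],
    [0,0,0,0,0,0,255]
  ]
}}

```text
clock: 7.37
position: [0.6526, -0.0278, 0.2834]
tool_rot: [-3.142, 0.0, 0.016]
force: [0.2, 3.1, -10.2]
grip_width: 0.017
```

{"op": "carry_out", "data": {
  "targets": [
    [0,0,-1,0,0,0,255],
    [0,0,0,0,0,0,255]
  ]
}}

```text
clock: 7.53
position: [0.6526, -0.0278, 0.2843]
tool_rot: [-3.142, 0.0, 0.016]
force: [1.7, 3.8, -12.5]
grip_width: 0.017
```

{"op": "carry_out", "data": {
  "targets": [
    [0,0,-1,0,0,0,255],
    [0,0,0,0,0,0,255]
  ]
}}

```text
clock: 7.7
position: [0.6525, -0.0278, 0.2852]
tool_rot: [-3.142, 0.0, 0.016]
force: [0.8, 4.0, -14.2]
grip_width: 0.0168
```

The force now rises steadily at 2 N/mm, up about 6–7 N over the same phase of the previous tooth. That is the buffer, first met at about z 0.2825. One more millimetre to make sure of the click, then lower gently to find where the pawl takes the load.

{"op": "carry_out", "data": {
  "targets": [
    [0,0,-1,0,0,0,255],
    [0,0,0,0,0,0,255],
    [0,0,0,0,0,0,255]
  ]
}}

```text
clock: 7.95
position: [0.6525, -0.0277, 0.286]
tool_rot: [-3.141, 0.0, 0.016]
force: [2.5, 3.5, -17.0]
grip_width: 0.0173
```

{"op": "carry_out", "data": {
  "targets": [
    [0,0,1,0,0,0,255],
    [0,0,1,0,0,0,255],
    [0,0,0,0,0,0,255]
  ]
}}

```text
clock: 8.2
position: [0.6526, -0.0278, 0.2843]
tool_rot: [-3.142, 0.0, 0.016]
force: [1.5, 4.0, -11.7]
grip_width: 0.0172
```

{"op": "carry_out", "data": {
  "targets": [
    [0,0,1,0,0,0,255],
    [0,0,0,0,0,0,255]
  ]
}}

```text
clock: 8.37
position: [0.6526, -0.0278, 0.2837]
tool_rot: [-3.142, -0.0, 0.016]
force: [-1.6, 4.7, -7.0]
grip_width: 0.017
```

{"op": "carry_out", "data": {
  "targets": [
    [0,0,1,0,0,0,255],
    [0,0,0,0,0,0,255]
  ]
}}

```text
clock: 8.53
position: [0.6526, -0.0278, 0.2834]
tool_rot: [3.142, -0.001, 0.016]
force: [-5.2, 4.9, 2.1]
grip_width: 0.0173
```

The load transferred to the pawl at z≈0.2835, i.e. rail at about 72 mm. Release and lift off.

{"op": "carry_out", "data": {
  "targets": [
    [0,0,-0.5,0,0,0,200],
    [0,0,0,0,0,0,120],
    [0,0,0,0,0,0,60],
    [0,0,0,0,0,0,0],
    [0,0,0,0,0,0,0]
  ]
}}

```text
clock: 8.95
position: [0.6528, -0.0282, 0.2831]
tool_rot: [3.141, -0.001, 0.015]
force: [0.1, -0.6, 0.5]
grip_width: 0.0665
```

{"op": "carry_out", "data": {
  "targets": [
    [0,0,0,0,0,0,0],
    [0,0,0,0,0,0,0]
  ]
}}

```text
clock: 9.12
position: [0.6527, -0.0279, 0.2828]
tool_rot: [3.141, -0.0, 0.016]
force: [0.4, -0.1, -0.2]
grip_width: 0.0851
```

{"op": "carry_out", "data": {
  "targets": [
    [0,0,-35,0,0,0,0],
    [0,0,-35,0,0,0,0],
    [-35,0,0,0,0,0,0],
    [-35,0,0,0,0,0,120],
    [-35,0,0,0,0,0,255]
  ]
}}

```text
clock: 9.53
position: [0.5464, -0.0294, 0.3528]
tool_rot: [-3.142, -0.001, 0.016]
force: [0.6, -0.9, -0.1]
grip_width: 0.0635
```

{"op": "carry_out", "data": {
  "targets": [
    [-35,0,0,0,0,0,255],
    [-35,0,0,0,0,0,255],
    [-35,0,0,0,0,0,255],
    [0,0,35,0,0,0,255],
    [0,0,35,0,0,0,255]
  ]
}}

```text
clock: 9.95
position: [0.4425, -0.0314, 0.2843]
tool_rot: [3.141, -0.006, 0.015]
force: [1.6, -0.3, -1.0]
grip_width: 0.0007
```

{"op": "carry_out", "data": {
  "targets": [
    [0,0,35,0,0,0,255],
    [0,0,35,0,0,0,255],
    [0,0,35,0,0,0,255],
    [0,0,0,0,0,0,255],
    [0,0,0,0,0,0,255]
  ]
}}

```text
clock: 10.37
position: [0.4422, -0.0311, 0.1777]
tool_rot: [-3.141, 0.003, 0.016]
force: [0.1, 0.0, 0.7]
grip_width: 0.0
```

```bash
python3 - <<'E'
from h import *
from workcell import bot
f=bot.grab_frame("side");S=cloud(f);a=S.reshape(-1,3)
k=a[(a[:,2]>.06)&(a[:,2]<.08)&(abs(a[:,1]+.03)<.035)&(a[:,0]<.64)&(a[:,0]>.4)];print(np.percentile(k,[1,5,50,95,99],axis=0).round(4))
h=a[(a[:,2]>.27)&(abs(a[:,0]-.65)<.04)&(abs(a[:,1]+.03)<.04)];print("handle",len(h),np.percentile(h,[2,50,98],axis=0).round(4))
cv2.imwrite("pics/side3.png",cv2.resize(f["color"][90:240,150:310,::-1],(800,600),interpolation=cv2.INTER_CUBIC)[:, :])
print(bot.observe()["position"])
E
```

```text
[[ 0.4696 -0.0534  0.0608]
 [ 0.4715 -0.0497  0.0629]
 [ 0.5204 -0.0238  0.0715]
 [ 0.5739 -0.0037  0.074 ]
 [ 0.5788 -0.0022  0.0749]]
handle 225 [[ 0.6307 -0.0339  0.2721]
 [ 0.6458 -0.0205  0.2972]
 [ 0.669  -0.0176  0.3127]]
[ 0.44310397 -0.03107497  0.17898632]
```

View pics/side3.png

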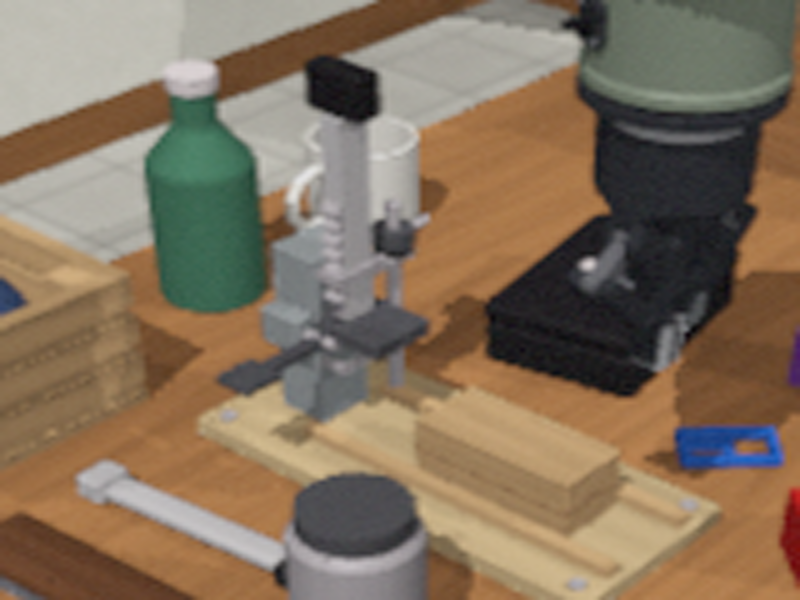

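The rail hangs on the pawl: handle top at 0.3127 gives a height of about 72 mm, with the lug at (370,268) just under the collar at (393,240). The block's near end is at x≈0.470 with its path clear. I'll lower the closed fingers and push.

{"op": "carry_out", "data": {
  "targets": [
    [0,0,38,0,0,0,255],
    [0,0,38,0,0,0,255],
    [0,0,38,0,0,0,255],
    [0,0,19,0,0,0,255],
    [0,0,0,0,0,0,255]
  ]
}}

```text
clock: 10.83
position: [0.4426, -0.0311, 0.0436]
tool_rot: [3.141, 0.002, 0.016]
force: [-1.0, 0.3, -0.5]
grip_width: -0.0
```

{"op": "carry_out", "data": {
  "targets": [
    [6,0,0,0,0,0,255],
    [6,0,0,0,0,0,255],
    [6,0,0,0,0,0,255],
    [6,0,0,0,0,0,255],
    [0,0,0,0,0,0,255]
  ]
}}

```text
clock: 11.25
position: [0.4686, -0.0308, 0.046]
tool_rot: [-3.141, -0.003, 0.015]
force: [0.5, 0.3, -0.4]
grip_width: -0.0004
```

{"op": "carry_out", "data": {
  "targets": [
    [8,0,0,0,0,0,255],
    [8,0,0,0,0,0,255],
    [8,0,0,0,0,0,255],
    [8,0,0,0,0,0,255],
    [0,0,0,0,0,0,255]
  ]
}}

```text
clock: 11.67
position: [0.5006, -0.0301, 0.0449]
tool_rot: [-3.141, -0.002, 0.016]
force: [-0.3, 0.2, 0.6]
grip_width: 0.0001
```

{"op": "carry_out", "data": {
  "targets": [
    [7,0,0,0,0,0,255],
    [7,0,0,0,0,0,255],
    [7,0,0,0,0,0,255],
    [6,0,0,0,0,0,255],
    [0,0,0,0,0,0,255]
  ]
}}

```text
clock: 12.08
position: [0.5271, -0.0297, 0.0448]
tool_rot: [-3.141, -0.001, 0.016]
force: [-0.7, 0.5, -0.5]
grip_width: -0.0002
```

{"op": "carry_out", "data": {
  "targets": [
    [3,0,0,0,0,0,255],
    [2,0,0,0,0,0,255],
    [0,0,0,0,0,0,255]
  ]
}}

```text
clock: 12.33
position: [0.5309, -0.0297, 0.0448]
tool_rot: [-3.142, -0.0, 0.016]
force: [-0.9, 0.5, -0.4]
grip_width: -0.0002
```

{"op": "carry_out", "data": {
  "targets": [
    [2,0,0,0,0,0,255],
    [0,0,0,0,0,0,255]
  ]
}}

```text
clock: 12.5
position: [0.5327, -0.0297, 0.0448]
tool_rot: [-3.142, 0.0, 0.016]
force: [-0.8, 0.0, 0.0]
grip_width: -0.0002
```

```bash
python3 - <<'E'
from h import *
from workcell import bot
f=bot.grab_frame("top");a=cloud(f).reshape(-1,3)
k=a[(a[:,2]>.064)&(a[:,2]<.08)&(abs(a[:,1]+.03)<.035)&(a[:,0]<.64)&(a[:,0]>.4)];print(len(k),np.percentile(k,[1,50,99],axis=0).round(4))
f=bot.grab_frame("side");a=cloud(f).reshape(-1,3)
k=a[(a[:,2]>.06)&(a[:,2]<.08)&(abs(a[:,1]+.03)<.035)&(a[:,0]<.64)&(a[:,0]>.4)];print(len(k),np.percentile(k,[1,50,99],axis=0).round(4))
k=a[(a[:,2]>.036)&(a[:,2]<.06)&(abs(a[:,1]+.005)<.006)&(a[:,0]<.66)&(a[:,0]>.4)];print("flank",len(k),np.percentile(k,[1,50,99],axis=0).round(4))
E
```

```text
Traceback (most recent call last):
IndexError: index -1 is out of bounds for axis 0 with size 0
```

The arm hides the block from the top camera, so I'll find home by feel.

{"op": "carry_out", "data": {
  "targets": [
    [2,0,0,0,0,0,255],
    [0,0,0,0,0,0,255]
  ]
}}

```text
clock: 12.72
position: [0.5349, -0.0297, 0.0448]
tool_rot: [-3.142, -0.0, 0.016]
force: [-0.8, 0.1, -0.5]
grip_width: -0.0003
```

{"op": "carry_out", "data": {
  "targets": [
    [2,0,0,0,0,0,255],
    [0,0,0,0,0,0,255]
  ]
}}

```text
clock: 12.88
position: [0.5369, -0.0296, 0.0448]
tool_rot: [-3.142, -0.0, 0.016]
force: [-1.6, -0.4, -1.9]
grip_width: -0.0001
```

{"op": "carry_out", "data": {
  "targets": [
    [1,0,0,0,0,0,255],
    [0,0,0,0,0,0,255]
  ]
}}

```text
clock: 13.05
position: [0.5377, -0.0296, 0.0448]
tool_rot: [-3.142, -0.0, 0.016]
force: [-2.6, -0.1, -0.0]
grip_width: -0.0004
```

{"op": "carry_out", "data": {
  "targets": [
    [1,0,0,0,0,0,255],
    [0,0,0,0,0,0,255]
  ]
}}

```text
clock: 13.22
position: [0.5388, -0.0296, 0.0448]
tool_rot: [-3.142, -0.0, 0.016]
force: [-1.7, -0.4, -0.6]
grip_width: 0.0001
```

{"op": "carry_out", "data": {
  "targets": [
    [1,0,0,0,0,0,255],
    [0,0,0,0,0,0,255]
  ]
}}

```text
clock: 13.38
position: [0.5398, -0.0296, 0.0448]
tool_rot: [-3.142, -0.0, 0.016]
force: [-0.7, 0.1, -0.5]
grip_width: -0.0003
```

{"op": "carry_out", "data": {
  "targets": [
    [1,0,0,0,0,0,255],
    [0,0,0,0,0,0,255]
  ]
}}

```text
clock: 13.55
position: [0.5399, -0.0296, 0.0447]
tool_rot: [3.141, 0.002, 0.016]
force: [-6.4, 0.2, 5.6]
grip_width: 0.0003
```

{"op": "carry_out", "data": {
  "targets": [
    [1,0,0,0,0,0,255],
    [0,0,0,0,0,0,255]
  ]
}}

```text
clock: 13.72
position: [0.5399, -0.0296, 0.0446]
tool_rot: [3.141, 0.004, 0.016]
force: [-12.9, 0.8, 10.6]
grip_width: 0.0001
```

Force jumped from under 1 N to 13 N while the position stayed at 0.5399, where the geometry predicted 0.5395, so the block is solidly home. I'll back off, rise and move towards the tab.

{"op": "carry_out", "data": {
  "targets": [
    [-15,0,0,0,0,0,255],
    [-20,0,0,0,0,0,255],
    [0,0,-35,0,0,0,255],
    [0,0,-40,0,0,0,255],
    [0,0,-40,0,0,0,255]
  ]
}}

```text
clock: 14.13
position: [0.5062, -0.03, 0.1611]
tool_rot: [-3.141, 0.001, 0.016]
force: [1.5, 0.2, 0.7]
grip_width: -0.0004
```

{"op": "carry_out", "data": {
  "targets": [
    [0,0,-40,0,0,0,255],
    [0,-30,0,0,0,0,255],
    [0,-30,0,0,0,0,255],
    [0,-25,0,0,0,0,255],
    [0,0,0,0,0,0,255]
  ]
}}

```text
clock: 14.55
position: [0.5055, 0.0599, 0.2004]
tool_rot: [-3.139, -0.002, 0.021]
force: [-0.4, 0.7, 0.2]
grip_width: -0.0001
```

```bash
python3 - <<'E'
from h import *
from workcell import bot
print(bot.observe()["position"])
for n in("top0","side0","T","S"):
    f=np.load(n+".npz") if n[-1]=="0" else bot.grab_frame({"T":"top","S":"side"}[n])
    a=cloud(f).reshape(-1,3)
    k=a[(a[:,2]>.1)&(a[:,2]<.118)&(a[:,0]>.62)&(a[:,0]<.69)&(a[:,1]>.036)&(a[:,1]<.09)]
    if len(k): print(n,"tab",len(k),np.percentile(k,[2,50,98],axis=0).round(4).tolist(),cv2.minAreaRect(k[:,:2].astype(np.float32)*1000))
    b=a[(a[:,2]>.062)&(a[:,2]<.08)&(abs(a[:,1]+.03)<.03)&(a[:,0]<.64)&(a[:,0]>.4)]
    if len(b): print("  block",len(b),np.percentile(b,[1,50,99],axis=0).round(4).tolist())
    if n=="S": cv2.imwrite("pics/side4.png",cv2.resize(f["color"][90:240,150:310,::-1],(800,600),interpolation=cv2.INTER_CUBIC))
E
```

```text
[0.50549316 0.05994109 0.20037463]
top0 tab 107 [[0.6388, 0.0369, 0.1035], [0.6496, 0.0538, 0.1077], [0.6625, 0.0687, 0.1113]] ((650.7125244140625, 52.88260269165039), (32.643646240234375, 25.50137710571289), 89.9229736328125)
  block 921 [[0.4719, -0.0539, 0.0641], [0.5372, -0.0291, 0.0706], [0.6383, -0.0049, 0.0749]]
side0 tab 85 [[0.6367, 0.0366, 0.102], [0.6488, 0.0569, 0.1083], [0.6609, 0.0704, 0.1115]] ((649.34375, 53.4752197265625), (26.210786819458008, 34.278724670410156), 6.31407356262207)
  block 673 [[0.4703, -0.0524, 0.0624], [0.534, -0.0247, 0.0712], [0.6385, -0.0029, 0.0745]]
S tab 83 [[0.6372, 0.0389, 0.1023], [0.6485, 0.0569, 0.1082], [0.6625, 0.07, 0.1115]] ((649.1727294921875, 54.00648880004883), (33.809967041015625, 27.819717407226562), 86.2252426147461)
  block 421 [[0.5486, -0.0533, 0.0629], [0.5901, -0.0232, 0.0714], [0.6393, -0.0019, 0.0747]]
```

View pics/side4.png

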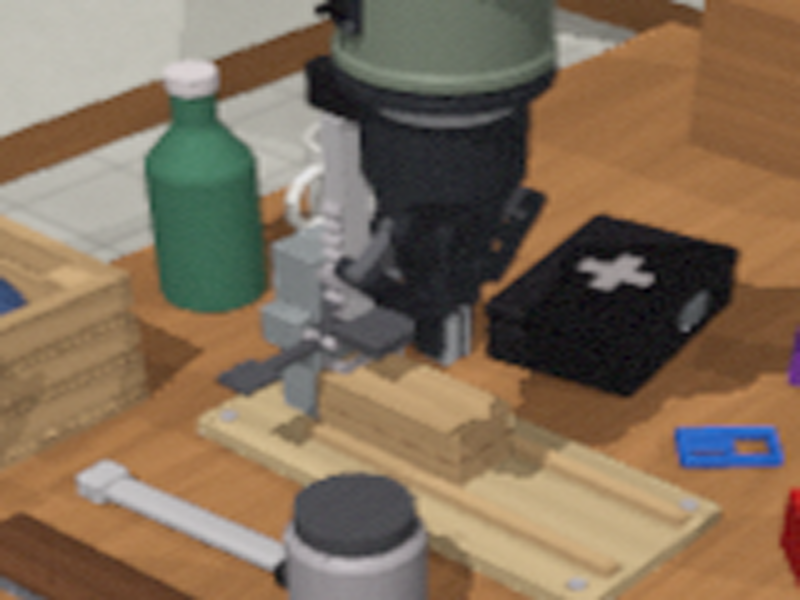

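The block sits under the raised foot with its near end at x≈0.549 (home is 0.5505). The tab is free at (255,370) in this picture, centre near (0.650, 0.056, 0.109). I'll move above it.

{"op": "carry_out", "data": {
  "targets": [
    [38,0,0,0,0,0,255],
    [38,0,0,0,0,0,255],
    [38,0,0,0,0,0,255],
    [31,0,0,0,0,0,255],
    [0,0,0,0,0,0,255]
  ]
}}

```text
clock: 15.07
position: [0.6545, 0.0555, 0.1987]
tool_rot: [3.141, -0.001, 0.014]
force: [0.8, -0.0, 0.4]
grip_width: 0.0003
```

{"op": "carry_out", "data": {
  "targets": [
    [0,0,30,0,0,0,255],
    [0,0,30,0,0,0,255],
    [0,0,0,0,0,0,255],
    [0,0,0,0,0,0,255]
  ]
}}

```text
clock: 15.4
position: [0.6496, 0.0561, 0.1391]
tool_rot: [3.141, 0.003, 0.015]
force: [0.1, -0.2, 0.8]
grip_width: -0.0002
```

{"op": "carry_out", "data": {
  "targets": [
    [1,-0.5,14,0,0,0,255],
    [0,0,10,0,0,0,255],
    [0,0,3,0,0,0,255],
    [0,0,0,0,0,0,255]
  ]
}}

```text
clock: 15.73
position: [0.6511, 0.0575, 0.1127]
tool_rot: [3.141, 0.001, 0.016]
force: [-0.9, 0.6, 1.2]
grip_width: 0.0
```

{"op": "carry_out", "data": {
  "targets": [
    [0,0,2,0,0,0,255],
    [0,0,2,0,0,0,255],
    [0,0,2,0,0,0,255],
    [0,0,0,0,0,0,255]
  ]
}}

```text
clock: 16.07
position: [0.6516, 0.0578, 0.1071]
tool_rot: [-3.141, -0.001, 0.016]
force: [1.3, 0.1, 2.8]
grip_width: -0.0
```

{"op": "carry_out", "data": {
  "targets": [
    [0,0,2,0,0,0,255],
    [0,0,2,0,0,0,255],
    [0,0,0,0,0,0,255]
  ]
}}

```text
clock: 16.32
position: [0.6511, 0.0576, 0.1025]
tool_rot: [3.142, 0.0, 0.016]
force: [0.1, 0.4, 0.6]
grip_width: 0.0001
```

{"op": "carry_out", "data": {
  "targets": [
    [0,0,2,0,0,0,255],
    [0,0,1,0,0,0,255],
    [0,0,0,0,0,0,255]
  ]
}}

```text
clock: 16.57
position: [0.6512, 0.0575, 0.0995]
tool_rot: [3.141, 0.0, 0.016]
force: [0.3, 0.4, 1.8]
grip_width: -0.0002
```

{"op": "carry_out", "data": {
  "targets": [
    [0,0,1,0,0,0,255],
    [0,0,1,0,0,0,255],
    [0,0,0,0,0,0,255]
  ]
}}

```text
clock: 16.82
position: [0.6512, 0.0575, 0.0976]
tool_rot: [3.141, 0.0, 0.016]
force: [1.4, -0.2, 1.8]
grip_width: 0.0001
```

{"op": "carry_out", "data": {
  "targets": [
    [0,0,1,0,0,0,255],
    [0,0,1,0,0,0,255],
    [0,0,0,0,0,0,255]
  ]
}}

```text
clock: 17.07
position: [0.6513, 0.0577, 0.0956]
tool_rot: [-3.142, -0.0, 0.016]
force: [0.5, -0.7, 2.4]
grip_width: -0.0003
```

{"op": "carry_out", "data": {
  "targets": [
    [0,0,1,0,0,0,255],
    [0,0,1,0,0,0,255],
    [0,0,0,0,0,0,255]
  ]
}}

```text
clock: 17.32
position: [0.6513, 0.0577, 0.0936]
tool_rot: [-3.142, -0.0, 0.016]
force: [0.9, -0.8, 2.4]
grip_width: -0.0002
```

```bash
cat >> h.py <<'E'
def look(name=None):
    from workcell import bot
    f=bot.grab_frame("side");a=cloud(f).reshape(-1,3)
    h=a[(a[:,2]>.2)&(abs(a[:,0]-.65)<.025)&(abs(a[:,1]+.028)<.018)]
    s=bot.observe();print("n",len(h),"top",np.percentile(h[:,2],[90,98,99.5]).round(4) if len(h) else None,"tcp",s["position"].round(4),s["force"].round(1))
    if name: cv2.imwrite(f"pics/{name}.png",cv2.resize(f["color"][90:240,150:310,::-1],(800,600),interpolation=cv2.INTER_CUBIC))
E
python3 -c "
from h import *
look('side5')"
```

```text
n 304 top [0.2796 0.2805 0.2812] tcp [0.6512 0.0577 0.0937] [ 0.5 -0.6  2.4]
```

View pics/side5.png

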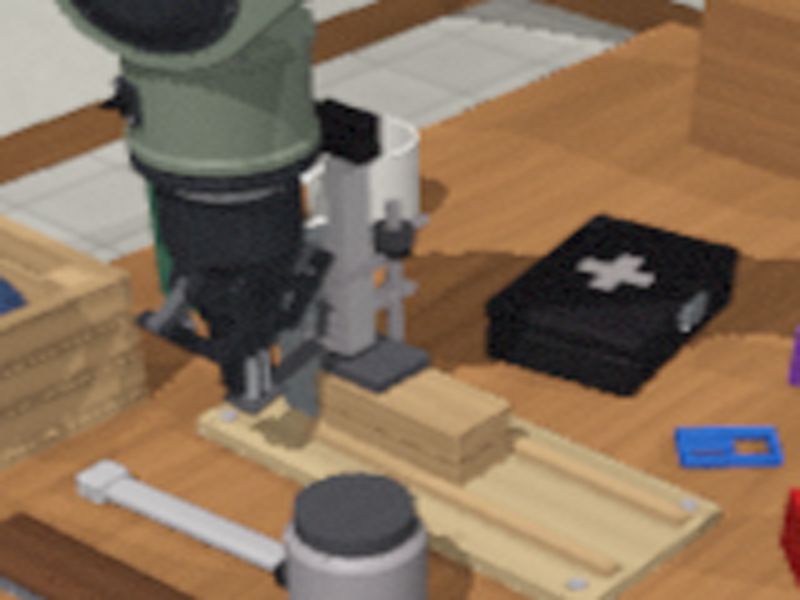

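With the tab pressed about 15 mm, the foot at (375,362) has sunk onto the block: handle top 0.2805 gives a height of about 40 mm. I'll hold a little longer, then release upward and withdraw.

{"op": "carry_out", "data": {
  "targets": [
    [0,0,0,0,0,0,255],
    [0,0,0,0,0,0,255],
    [0,0,0,0,0,0,255],
    [0,0,0,0,0,0,255],
    [0,0,0,0,0,0,255]
  ]
}}

```text
clock: 17.78
position: [0.6513, 0.0577, 0.0938]
tool_rot: [-3.142, -0.0, 0.016]
force: [0.2, -0.1, 1.9]
grip_width: -0.0
```

{"op": "carry_out", "data": {
  "targets": [
    [0,0,0,0,0,0,255],
    [0,0,0,0,0,0,255],
    [0,0,0,0,0,0,255],
    [0,0,0,0,0,0,255],
    [0,0,0,0,0,0,255]
  ]
}}

```text
clock: 18.2
position: [0.6513, 0.0577, 0.0938]
tool_rot: [-3.142, -0.0, 0.016]
force: [0.7, -0.4, 2.5]
grip_width: -0.0001
```

```bash
python3 -c "
from h import *
look()"
```

```text
n 306 top [0.2795 0.281  0.2818] tcp [0.6513 0.0577 0.0938] [ 0.7 -0.7  2.7]
```

{"op": "carry_out", "data": {
  "targets": [
    [0,0,-4,0,0,0,255],
    [0,0,-6,0,0,0,255],
    [0,0,-10,0,0,0,255],
    [0,0,-25,0,0,0,255],
    [0,0,-35,0,0,0,255]
  ]
}}

```text
clock: 18.67
position: [0.6498, 0.0574, 0.1732]
tool_rot: [3.141, 0.004, 0.016]
force: [-0.2, 0.3, 0.8]
grip_width: -0.0002
```

{"op": "carry_out", "data": {
  "targets": [
    [0,0,-35,0,0,0,255],
    [0,0,-35,0,0,0,255],
    [-35,0,0,0,0,0,255],
    [-35,0,0,0,0,0,255],
    [-35,0,0,0,0,0,255]
  ]
}}

```text
clock: 19.08
position: [0.5448, 0.0558, 0.2448]
tool_rot: [3.142, -0.001, 0.016]
force: [0.0, 1.0, -0.7]
grip_width: 0.0001
```

{"op": "carry_out", "data": {
  "targets": [
    [-25,-20,0,0,0,0,255],
    [-25,-30,0,0,0,0,255],
    [-15,-35,0,0,0,0,255],
    [0,-35,0,0,0,0,255],
    [0,0,0,0,0,0,255]
  ]
}}

```text
clock: 19.5
position: [0.4779, 0.1814, 0.2452]
tool_rot: [-3.139, -0.001, 0.023]
force: [0.2, 1.2, 0.1]
grip_width: 0.0002
```

```bash
python3 - <<'E'
from h import *
look()
from workcell import bot
f=bot.grab_frame("top");a=cloud(f).reshape(-1,3)
b=a[(a[:,2]>.066)&(a[:,2]<.08)&(abs(a[:,1]+.03)<.03)&(a[:,0]<.6)&(a[:,0]>.4)];print("block",len(b),np.percentile(b,[1,50,99],axis=0).round(4).tolist() if len(b) else "")
cv2.imwrite("pics/top6.png",cv2.resize(f["color"][:,:,::-1],(800,600)))
E
```

```text
n 9 top [0.2706 0.2724 0.2728] tcp [0.4786 0.1783 0.2448] [ 0.3 -1.1 -0.3]
block 327 [[0.55, -0.0531, 0.0666], [0.5747, -0.0283, 0.0708], [0.5993, -0.0044, 0.0746]]
```

View pics/top6.png

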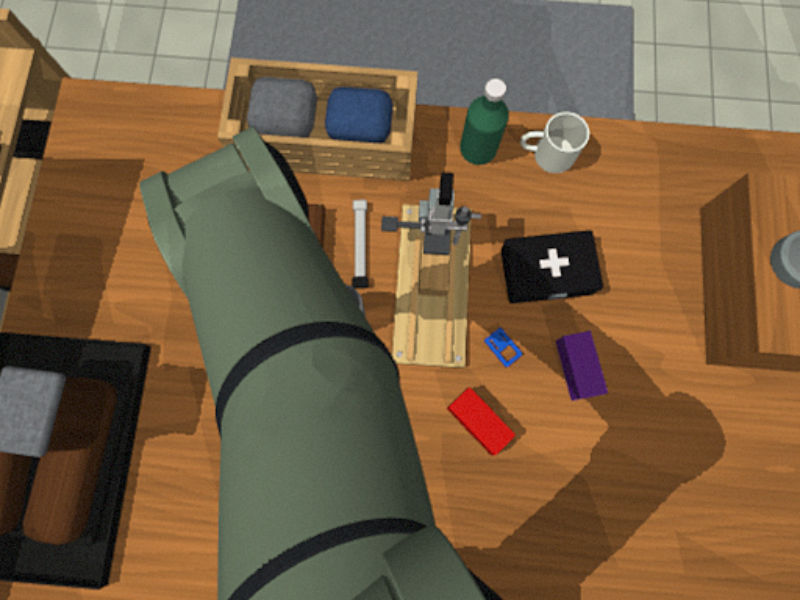

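The last top view shows the foot over the block at (435,243) and the block home with its near end at x=0.550. The tab has sprung back at (388,224). The aid box, buckle and pick handle have not moved, and the arm is clear. One last numeric check of the handle, then I'll hand in.

```bash
python3 - <<'E'
from h import *
from workcell import bot
a=cloud(bot.grab_frame("top")).reshape(-1,3)
h=a[(a[:,2]>.2)&(abs(a[:,0]-.65)<.03)&(abs(a[:,1]+.028)<.02)];z=np.percentile(h[:,2],[80,98]);print(len(h),z)
if z[1]<.287: print(bot.job_done())
E
```

```text
215 [0.27915031 0.28083962]
the job is handed in; nothing more can be done
None
```

The job is done and handed in at about 20 s on the robot's clock, well under the 62 s limit.

- **Opening the press:** I drew the rail up from about 24 mm until the force rose steadily at 2 N/mm. That marked the rubber buffer, first met at about 71 mm. I estimate at most about 10 N on the stop, against the 20 N limit. The rail then hung on the pawl at about 72 mm.
- **Sliding the block:** I pushed it along the bed to a solid stop, with the push ending at about 13 N. Its near end measured x = 0.550 m, and fully home is about 0.5505 m.
- **Lowering the foot:** I pressed the tab down about 15 mm with about 2.5 N, a little under the quoted 3 to 8 N. I held it while the foot sank and for about 1 s after.

**Last checks:** the handle top was at 0.281 m, a rail height of about 40 mm, so the foot rests on the block. The block was still home and the tab had sprung back. The arm was clear of everything.

The aid box, buckle and pick handle had not moved. In that last picture the arm hid the wax tin and most of the boot brush and canister, so I did not recheck those. I felt no contact near them. No check failed, but the final side-camera reading of the handle was blocked by the arm, so I took that height from the top camera.

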